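# Press the dish carrier into the sprung corner of the imaging unit and hold it there

### The arm

A 6-joint arm with a two-finger parallel gripper is mounted at the origin on the work surface. World frame = base frame: x ahead of the robot, y to its left, z up, the work surface at z = 0. Lengths are in m, angles in rad, forces in N, time in s.
With the tool pointing down it reaches from about 0.35 to 0.85 m from the base axis. Payload 8.1 kg.
Tool frame: the origin (TCP) lies on the mounting face of the last link; the fingertips stand 186 mm ahead of it and the grasp point (between the pads) lies 167 mm ahead of it; z points along the fingers, y is the line along which they close (so a half turn about z gives the same grasp; the last joint's range is limited). The gripper opens to 93 mm and grips with 3 to 60 N. Pads are 15 mm wide; open, the fingers measure 128 mm over their backs; the gripper's body (75 mm by 188 mm) begins 65 mm behind the grasp point.
Start: joints at [1.232, 0.13, 1.488, -0, 1.523, -0.085], TCP at [0.151, 0.581, 0.405] pointing down, gripper open.
Joint ranges: [-2.96, 2.96], [-0.89, 2.26], [0.02, 2.5], [-1.34, 4.48], [0, 2.73], [-2.66, 2.66]. Speed limits (rad/s): [2.39, 2.39, 2.79, 3.14, 3.14, 3.14].

### API

Orientations are given as a rotation vector (axis times angle).
In Python, from plant import * gives the robot as it stands. The module is installed in compiled form; this text tells all that it offers.
- The arm moves only by the tool arm_command, never from a script. Its argument "increments" is a list of rows, each a list of 6 numbers: the shift along the tool's x, y, z in units of 0.2 m (1.0 is 0.2 m), then the turn, a rotation vector about the tool's x, y, z in units of pi rad (1.0 is pi rad). A call has exactly 5 rows; each row is the pose to reach, as a shift and turn from the pose commanded when the call began, along the tool's axes at that moment, turning the shorter way round; what a row does not reach only later rows make up. A row lasts 1/8 s, in which the tool goes at most 62.5 mm and 10.7 degrees, less where a joint would pass 70% of its speed; a pose out of reach is approached as far as the arm can. A call with a number of a shift or a turn outside -1 to 1 is refused whole. A call with a gripper value outside its range is refused whole. "fingers" is the closure, from -1 (fully open) to 1 (shut), set as the call begins (left out, the last holds). The fingers move at their own pace and stop on an object; "force" is the grip in N (left out, the last holds). Time passes only in rows, so rows that repeat a pose let the fingers close, or fill a call up. It gives the time, the measured TCP pose, the force, the opening and the grip force at its end, in the units of the state.
- read_state(): the state, without advancing time (a new reading comes with each control period).
- read_camera(name): name is "scene" or "top"; returns a dict with "image" (480x640x3 uint8, red, green, blue), "fx", "fy", "cx", "cy" (pixels), "k1" (the pictures are not rectified: a ray, as slopes to the right and down, at radius r is drawn at 1 + k1 r^2 times it, then the intrinsics apply), "T" (4x4, takes a point from camera to world coordinates). Camera axes: x right, y down, z forward; pixel columns grow to the right and rows downward; lengths in m; the calibration is good to about 2 mm. A picture is of the moment at which its call begins. There is no depth.
- close_job(): hands the job in; it is judged then, once.
The state is a dict: "t": time; "q": joint angles; "dq": joint speeds; "joint_torque": joint torques, N m; "tool_pos": TCP position; "orientation": TCP orientation; "force": force on the tool from outside, world axes, zero at the start; "wrist_torque": the same for the moment, N m; "opening": finger opening in m; "gripper_force": force on a finger pad.
Only numpy, scipy, OpenCV 4.12 (cv2) and the standard library are available. Lean on these libraries where they do the work, as an engineer would, in place of code of your own. Each camera call takes 0.05 s, during which the arm holds its last target. There are 200 camera calls.

### The job

Take the two-dish carrier by its upright grip from the heated plate, keep it level, and set it on the bed of the imaging unit, its long edge along the long side stop. Slide it gently into the corner until it presses both sprung stops, side and end, about half-way in at once, and finish there for the exposure, still holding the grip and pressing on both: do not let go. Squeeze and push gently, for the dishes are delicate, and leave the other things on the bench alone.

Things in the scene. Friction and masses are not known exactly. Their poses are not given: they have to be found in the camera images.
- carrier_grip (a point): Point on the axis of the carrier's black plastic upright grip, 34 mm above the carrier's underside, 16 mm below the grip's top. The grip is 24 mm along x and 14 mm along y, and is pinched across the 14 mm with the fingertips above the 8 mm plate. x runs along the carrier's 120 mm length, y across it, z up; it is the same either way round.
- carrier: Loose carrier, 0.16 to 0.26 kg: aluminium plate 120 x 46 x 8 mm, the grip in its middle, a fixed clear lidded dish (38 mm wide, top 18.5 mm up) 38 mm to either side along x. Origin: centre of its underside; axes as carrier_grip. Delicate: at most 60 N on a finger, 25 N against a stop, 60 N on the imaging unit; tilt under 0.35 rad.
- seat (a point): Point on the flat steel bed of the imaging unit (fixed white box 240 x 180 mm, bed 60 mm above the bench), right below the carrier's middle when both stops are pressed half-way in: carrier_grip is then 34 mm above it. x points along the side stop to the end stop, y to the side stop, z up. Two black windows lie flush at x = +38 and -38 mm. Place and yaw vary.
- side_stop: Dark steel bar on the bed, 100 mm along x, 14 mm thick, 8 mm high, sprung: it gives up to 6 mm towards +y, at 1.5 N per mm, before a hard end; a 10 mm high black housing stands behind it. Untouched, its contact face (looking to -y) lies at y = +20 mm from seat. Origin: centre of its underside, untouched at x = 0, y = +27 mm from seat; same axes as seat; it moves with the bar.
- end_stop: Dark steel bar on the bed, 38 mm along y, 14 mm thick, 8 mm high, sprung: it gives up to 6 mm towards +x, at 1.5 N per mm, before a hard end; a 10 mm high black housing stands behind it. Untouched, its contact face (looking to -x) lies at x = +57 mm from seat. Origin: centre of its underside, untouched at x = +64 mm, y = 0 from seat; same axes as seat; it moves with the bar.
- warmer: Fixed heated plate where the carrier starts, 210 x 170 mm with a flat metal top 185 x 150 mm; origin at the centre of its underside on the bench; its top is 30 mm above that.
- bottle: Bystander: amber bottle, 52 mm across, 100 mm tall, standing loose; origin at the centre of its underside. Leave alone.
- rack: Bystander: loose rack of capped tubes, 60 x 130 mm, 70 mm tall; origin at the centre of its underside. Leave alone.
- tipbox: Bystander: loose box of pipette tips, 87 x 122 mm, 68 mm tall; origin at the centre of its underside. Leave alone.
Things that resemble listed ones, but are neither listed nor needed, are in the scene too. Leave any green, purple or yellow look-alike of the carrier alone.

How it is judged:
On the way, in this order (a step that is already met when the one before it is completed fails the run):
1. the carrier is lifted clear of the heated plate (contact force between carrier and warmer below 0.01 N and z of carrier_grip in the frame of warmer above 0.074 m and contact force between the fingers and carrier above 1 N), for 0.1 s.
2. the carrier is down on the bed (within 3 mm) and presses both stops at once (contact force between carrier and side_stop above 0.8 N and contact force between carrier and end_stop above 0.8 N and z of carrier_grip in the frame of seat below 0.037 m), for 0.2 s.
At the end, for the whole second after the job is handed in: Through the last second the carrier lies flat on the bed (tilt and turn under 0.05 rad, within 3 mm in height), its middle within 3 mm of the seat in x and y, at rest, pressing each stop with 0.8 to 25 N, and its grip is still held (grasp point within 30 mm of carrier_grip, finger force over 3 N) (all of step 2 and contact force between the fingers and carrier above 3 N and distance between the grasp point and carrier_grip below 0.03 m and x of carrier_grip in the frame of seat between -0.003 and 0.003 m and y of carrier_grip in the frame of seat between -0.003 and 0.003 m and z of carrier_grip in the frame of seat above 0.031 m and angle between the x axis of carrier_grip and the x axis of seat, either way round below 0.05 rad and angle between carrier_grip's own z axis and vertical below 0.05 rad and linear speed of carrier below 0.01 m/s); the arm keeps its last pose, push and grip.
It fails at once if the carrier's grip is squeezed with more than 60 N on a finger (contact force between the fingers and carrier above 120 N).
It fails at once if the carrier is pushed against a stop with more than 25 N (contact force between carrier and side_stop above 25 N or contact force between carrier and end_stop above 25 N).
It fails at once if the carrier is pressed on the imaging unit with more than 60 N (contact force between carrier and unit above 60 N).
It fails at once if the carrier is tilted by more than 0.35 rad (angle between carrier_grip's own z axis and vertical above 0.35 rad).
It fails at once if a bystander is shifted by more than 20 mm (distance of any of bottle, rack, tipbox from where it was at the start of the episode above 0.02 m).
It also fails if it takes over 45 s, if anything falls off the work surface, if the arm or the gripper's body presses on something with over 40 N, if the wrist force passes 120 N, or if a joint passes its speed limit or range.

## Working session

There is one attempt and no reset: what is moved stays moved. The work goes in short steps, Python scripts to look and compute and a tool call to move; the robot and the scene stay as the last step left them, time stands still between calls to the robot, and variables do not carry over. Pictures are saved under pics/ and viewed, at most 10 in all, crops included, and the job is handed in when it is done.

Besides the shell and the picture viewer there is one more tool, called after "Request:" as name(argument=value, ...) on one line, values as JSON. arm_command: Moves the arm, as the interface text tells. Shifts and turns lie within -1 to 1; 1 stands for 0.2 m of shift or pi rad of turn. Its arguments: {"type":"object","properties":{"increments":{"type":"array","items":{"type":"array","items":{"type":"number","minimum":-1,"maximum":1}}},"fingers":{"type":"number"},"force":{"type":"number"}},"required":["increments"]}

```bash
mkdir -p pics; cat > h.py <<'E'
from plant import *
import numpy as np, cv2
from scipy.spatial.transform import Rotation as R
def snap(n,f):
    c=read_camera(n); cv2.imwrite(f,c["image"][:,:,::-1]); np.save(f+".npy",{k:c[k] for k in("fx","fy","cx","cy","k1","T")},allow_pickle=True); return c
def world(f,u,v,z):
    c=np.load(f+".npy",allow_pickle=True).item()
    d=np.array([(u-c["cx"])/c["fx"],(v-c["cy"])/c["fy"]]); s=d.copy()
    for _ in range(30): s=d/(1+c["k1"]*(s@s))
    T=np.array(c["T"]); r=T[:3,:3]@np.array([s[0],s[1],1]); return T[:3,3]+r*(z-T[2,3])/r[2]
def pix(f,P):
    c=np.load(f+".npy",allow_pickle=True).item(); T=np.array(c["T"])
    p=T[:3,:3].T@(np.array(P)-T[:3,3]); s=p[:2]/p[2]; s=s*(1+c["k1"]*(s@s)); return np.array([c["fx"]*s[0]+c["cx"],c["fy"]*s[1]+c["cy"]])
def st():
    s=read_state(); Rm=R.from_rotvec(s["orientation"]).as_matrix()
    print("t",s["t"],"pos",np.round(s["tool_pos"],4),"F",np.round(s["force"],2),"open",s["opening"],"gf",s["gripper_force"]); print(np.round(Rm,4)); return s,Rm
E
python3 - <<'E'
from h import *
for n in("scene","top"):
    c=snap(n,f"pics/{n}0.png"); print(n,np.round(c["T"],3).tolist(),c["fx"],c["k1"])
st()
E
```

```text
scene [[0.107, 0.681, -0.725, 1.36], [0.994, -0.071, 0.08, -0.083], [0.003, -0.729, -0.684, 0.839], [0.0, 0.0, 0.0, 1.0]] 474.3897953852089 -0.09663841535466784
top [[0.013, -0.988, 0.155, 0.366], [-1.0, -0.016, -0.017, 0.004], [0.02, -0.155, -0.988, 1.098], [0.0, 0.0, 0.0, 1.0]] 434.5460343344104 -0.07159353511837324
t 0.1 pos [0.1506 0.5806 0.4038] F [ 0.4   0.02 -0.94] open 0.0929378947481151 gf 0.0
[[-9.680e-01  2.511e-01 -5.000e-04]
 [ 2.511e-01  9.680e-01 -1.500e-03]
 [ 1.000e-04 -1.600e-03 -1.000e+00]]
```

View pics/top0.png

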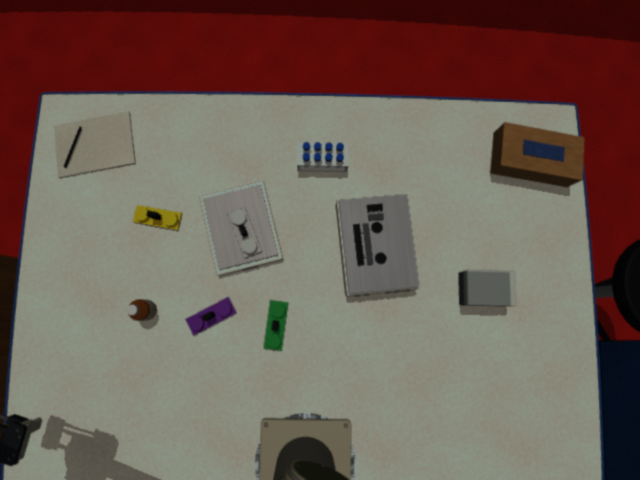

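View pics/scene0.png

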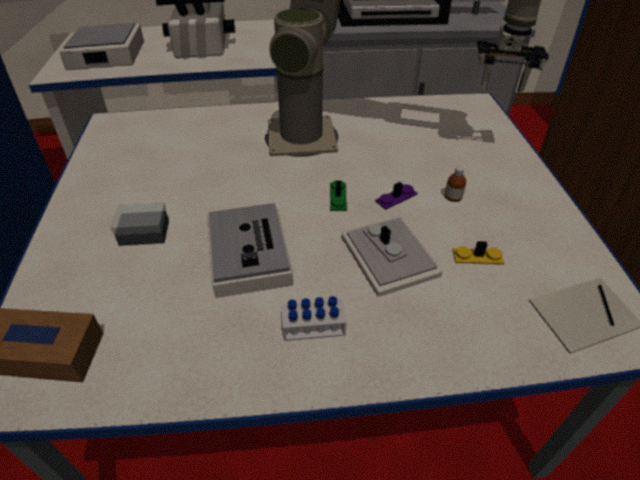

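The top picture shows four carrier-like things: yellow at (158,217), purple at (211,316), green at (276,325), and the grey aluminium one with a black grip on the heated plate at (243,231). I choose the grey one. The imaging unit is at (377,245), with its stops at about (362,243) and (375,211). Next is one close crop to check.

```bash
python3 - <<'E'
import cv2
i=cv2.imread("pics/top0.png")[175:305,195:425]
cv2.imwrite("pics/crop.png",cv2.convertScaleAbs(cv2.resize(i,None,fx=3.4,fy=3.4,interpolation=cv2.INTER_CUBIC),alpha=1.5))
E
```

```text
(no output)
```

View pics/crop.png

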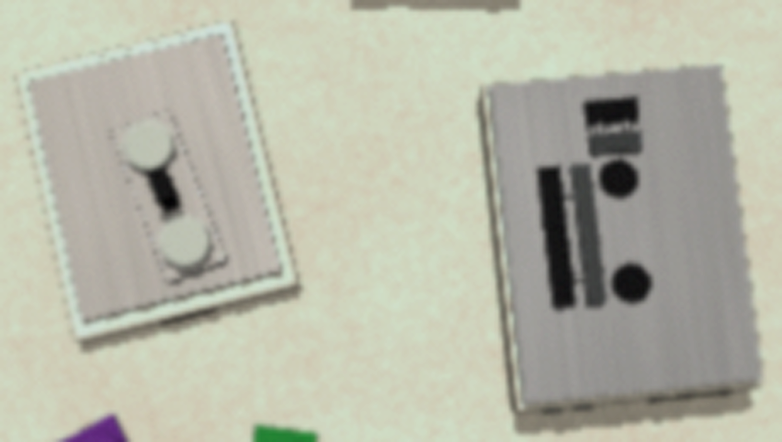

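The crop confirms it: grey plate with two clear dishes at crop (149,143) and (185,243) and a black grip between. The windows are at crop (619,179) and (631,283), the side stop is to the left and the end stop at the top.

```bash
python3 - <<'E'
from h import *
f="pics/top0.png"
full=lambda u,v:(195+(u+.5)/3.4-.5,175+(v+.5)/3.4-.5)
def blobs(f,x0,y0,x1,y1,th=45):
    g=cv2.imread(f).max(2)[y0:y1,x0:x1]; g=cv2.resize(g,None,fx=4,fy=4,interpolation=cv2.INTER_CUBIC)
    n,l,s,c=cv2.connectedComponentsWithStats((g<th).astype('uint8'))
    return [(s[i,4]/16,(c[i]+.5)/4-.5+[x0,y0]) for i in range(1,n) if s[i,4]>200]
for F,b in((f,(340,198,410,270)),("pics/scene0.png",(225,212,282,268))):
  for a,c in blobs(F,*b): print(F,round(a),np.round(c,1),world(F,*c,.06).round(4))
for n,p,z in(("dishA",(149,143),.0485),("dishB",(185,243),.0485),("tl",(110,130),.038),("tr",(168,112),.038),("br",(228,262),.038),("bl",(170,283),.038)):
  print(n,world(f,*full(*p),z).round(4))
for F,b in((f,(232,220,256,244)),("pics/scene0.png",(375,222,396,246))):
  for a,c in blobs(F,*b): print("grip",F,round(a),c.round(1),world(F,*c,.06).round(4))
E
```

```text
pics/top0.png 99 [374.4 207.4] [ 0.6213 -0.1622  0.06  ]
pics/top0.png 61 [375.5 216.9] [ 0.5974 -0.1646  0.06  ]
pics/top0.png 88 [376.5 227.1] [ 0.572  -0.1669  0.06  ]
pics/top0.png 251 [358.2 244.4] [ 0.5285 -0.1219  0.06  ]
pics/top0.png 103 [368.  247.1] [ 0.5223 -0.1457  0.06  ]
pics/top0.png 91 [380.2 257.9] [ 0.4964 -0.1753  0.06  ]
pics/scene0.png 190 [266.9 233.4] [ 0.5241 -0.1214  0.06  ]
pics/scene0.png 119 [257.5 235.6] [ 0.5294 -0.144   0.06  ]
pics/scene0.png 64 [244.5 226.8] [ 0.495  -0.1752  0.06  ]
pics/scene0.png 279 [249.  256.4] [ 0.5965 -0.1641  0.06  ]
dishA [0.5946 0.1723 0.0485]
dishB [0.5217 0.1435 0.0485]
tl [0.6062 0.2031 0.038 ]
tr [0.6204 0.161  0.038 ]
br [0.5099 0.1133 0.038 ]
bl [0.4939 0.1546 0.038 ]
grip pics/top0.png 67 [242.8 230.4] [0.5584 0.1586 0.06  ]
grip pics/scene0.png 143 [384.8 234.9] [0.5586 0.1588 0.06  ]
```

Request:
arm_command(increments=[[-0.2, -0.123, 0, 0, 0, 0], [-0.4, -0.246, 0, 0, 0, 0], [-0.6, -0.369, 0, 0, 0, 0], [-0.8, -0.492, 0, 0, 0, 0], [-1.0, -0.615, 0, 0, 0, 0]], fingers=-1, force=15)

```text
t: 0.72
tool_pos: [0.3141, 0.4102, 0.4043]
orientation: [-0.397, -3.116, 0.001]
force: [1.1, -0.1, 0.5]
opening: 0.0928
gripper_force: 0.0
```

Request:
arm_command(increments=[[-0.2, -0.123, 0, 0, 0, 0], [-0.4, -0.246, 0, 0, 0, 0], [-0.6, -0.369, 0, 0, 0, 0], [-0.8, -0.492, 0, 0, 0, 0], [-1.0, -0.615, 0, 0, 0, 0]])

```text
t: 1.35
tool_pos: [0.4768, 0.2409, 0.4043]
orientation: [-0.398, -3.116, 0.0]
force: [0.0, 0.2, 0.4]
opening: 0.0929
gripper_force: 0.0
```

Request:
arm_command(increments=[[-0.125, -0.076, 0, 0, 0, -0.05], [-0.25, -0.152, 0.1, 0, 0, -0.1], [-0.375, -0.228, 0.2, 0, 0, -0.15], [-0.5, -0.305, 0.3, 0, 0, -0.208], [-0.5, -0.305, 0.4, 0, 0, -0.208]])

```text
t: 1.98
tool_pos: [0.5583, 0.1566, 0.3235]
orientation: [0.622, -3.079, 0.001]
force: [-1.2, 0.0, 0.1]
opening: 0.0931
gripper_force: 0.0
```

```bash
python3 - <<'E'
from h import *
s,Rm=st(); print(np.round(s["q"],2))
c=snap("scene","pics/scene1.png"); snap("top","pics/top1.png")
P=np.array([.558,.158,.064]); tcp=P+[0,0,.167]
print("tool shift units",Rm.T@(tcp-s["tool_pos"])/.2,"yaw y deg",np.degrees(np.arctan2(Rm[1,1],Rm[0,1])))
i=cv2.imread("pics/scene1.png")[150:310,320:480]
cv2.imwrite("pics/s1.png",cv2.resize(i,(600,600),interpolation=cv2.INTER_CUBIC))
E
```

```text
t 1.975 pos [0.5583 0.1566 0.3235] F [-1.23  0.03  0.12] open 0.09308989512178462 gf 0.0
[[-9.216e-01 -3.881e-01 -5.000e-04]
 [-3.881e-01  9.216e-01 -5.000e-04]
 [ 7.000e-04 -2.000e-04 -1.000e+00]]
[ 0.19  0.13  1.64 -0.    1.37 -1.78]
tool shift units [-0.00169538  0.00687137  0.4622964 ] yaw y deg 112.83513241010995
```

View pics/s1.png

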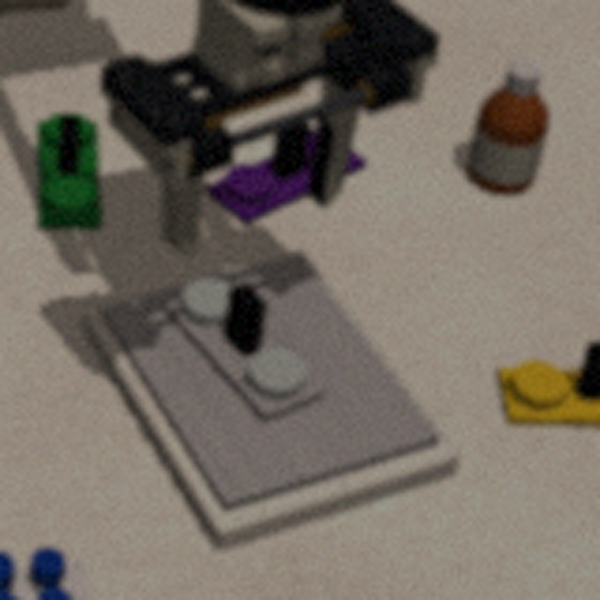

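The scene crop shows the open fingers squarely over the carrier, with the grip at crop (245,320). I'll descend and close gently.

Request:
arm_command(increments=[[0, 0.007, 0.12, 0, 0, 0], [0, 0.007, 0.24, 0, 0, 0], [0, 0.007, 0.35, 0, 0, 0], [0, 0.007, 0.42, 0, 0, 0], [0, 0.007, 0.45, 0, 0, 0]])

```text
t: 2.7
tool_pos: [0.5566, 0.1599, 0.2344]
orientation: [0.623, -3.079, -0.0]
force: [-0.1, -0.4, -0.1]
opening: 0.0929
gripper_force: 0.0
```

Request:
arm_command(increments=[[0, 0, 0, 0, 0, 0], [0, 0, 0, 0, 0, 0], [0, 0, 0, 0, 0, 0], [0, 0, 0, 0, 0, 0], [0, 0, 0, 0, 0, 0]], fingers=1, force=15)

```text
t: 3.32
tool_pos: [0.5571, 0.1593, 0.2349]
orientation: [-0.623, 3.079, -0.0]
force: [1.3, 0.2, -0.3]
opening: 0.0477
gripper_force: 0.0
```

Request:
arm_command(increments=[[0, 0, 0, 0, 0, 0], [0, 0, 0, 0, 0, 0], [0, 0, 0, 0, 0, 0], [0, 0, 0, 0, 0, 0], [0, 0, 0, 0, 0, 0]])

```text
t: 3.95
tool_pos: [0.557, 0.1593, 0.2347]
orientation: [-0.623, 3.079, -0.0]
force: [-0.1, -0.2, 0.4]
opening: 0.0142
gripper_force: 15.0
```

Request:
arm_command(increments=[[0, 0, 0, 0, 0, 0], [0, 0, -0.08, 0, 0, 0], [0, 0, -0.18, 0, 0, 0], [0, 0, -0.28, 0, 0, 0], [0, 0, -0.38, 0, 0, 0]], force=25)

```text
t: 4.58
tool_pos: [0.5572, 0.1595, 0.313]
orientation: [-0.623, 3.078, 0.0]
force: [0.1, 0.4, -1.6]
opening: 0.0143
gripper_force: 25.0
```

Request:
arm_command(increments=[[0.04, -0.07, 0, 0, 0, 0], [0.12, -0.22, 0, 0, 0, 0], [0.21, -0.4, 0, 0, 0, 0], [0.31, -0.58, 0, 0, 0, 0], [0.4, -0.755, 0, 0, 0, 0]])

```text
t: 5.2
tool_pos: [0.5411, -0.013, 0.3099]
orientation: [0.623, -3.078, -0.0]
force: [0.5, 0.2, -1.9]
opening: 0.0142
gripper_force: 25.0
```

Request:
arm_command(increments=[[0.1, -0.18, 0, 0, 0, 0.025], [0.2, -0.36, 0, 0, 0, 0.05], [0.29, -0.54, 0, 0, 0, 0.075], [0.36, -0.69, 0, 0, 0, 0.093], [0.4, -0.755, 0, 0, 0, 0.093]])

```text
t: 5.82
tool_pos: [0.5261, -0.1832, 0.31]
orientation: [0.166, -3.136, -0.0]
force: [-0.5, 0.4, -2.2]
opening: 0.014
gripper_force: 25.0
```

```bash
python3 - <<'E'
from h import *
s,Rm=st(); print(np.round(s["q"],2))
snap("scene","pics/scene2.png"); snap("top","pics/top2.png")
a=cv2.imread("pics/scene2.png")[150:310,190:320]; b=cv2.imread("pics/top2.png")[190:310,330:430]
cv2.imwrite("pics/s2.png",np.hstack([cv2.resize(a,(400,492),interpolation=2),cv2.resize(b,(400,480),interpolation=2)[:492].copy() if 0 else cv2.copyMakeBorder(cv2.resize(b,(400,480),interpolation=2),0,12,0,0,0)]))
E
```

```text
t 5.825 pos [ 0.5261 -0.1832  0.31  ] F [-0.49  0.35 -2.22] open 0.013987626462090038 gf 24.99867081642151
[[-9.944e-01 -1.054e-01 -1.200e-03]
 [-1.054e-01  9.944e-01  2.000e-04]
 [ 1.200e-03  3.000e-04 -1.000e+00]]
[-0.43  0.08  1.72 -0.    1.34 -2.1 ]
```

View pics/s2.png

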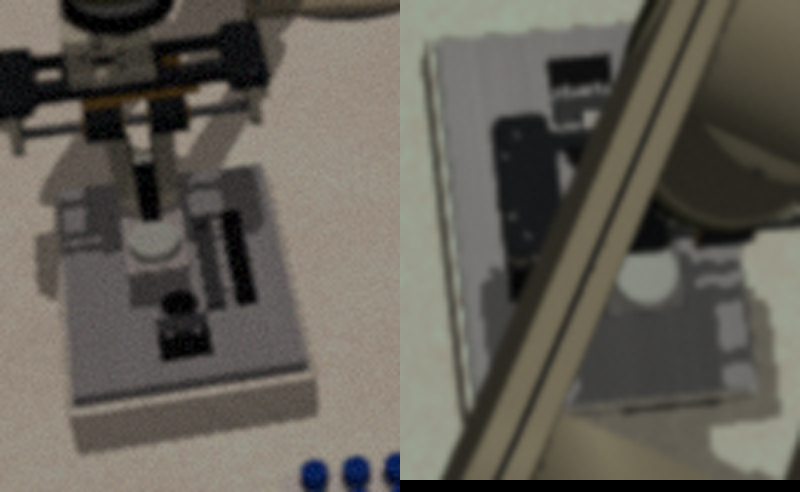

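The left half (scene) shows the carrier held level just behind the end stop, at crop (180,335), and beside the side stop, at (215,270). The right half (top) is mostly hidden by the arm. Next I lower it.

Request:
arm_command(increments=[[0, 0, 0.06, 0, 0, 0], [0, 0, 0.12, 0, 0, 0], [0, 0, 0.17, 0, 0, 0], [0, 0, 0.2, 0, 0, 0], [0, 0, 0.21, 0, 0, 0]])

```text
t: 6.55
tool_pos: [0.527, -0.1808, 0.2681]
orientation: [0.169, -3.136, -0.001]
force: [0.3, -0.3, -1.8]
opening: 0.0135
gripper_force: 25.0
```

Request:
arm_command(increments=[[0, 0, 0.002, 0, 0, 0], [0, 0, 0.004, 0, 0, 0], [0, 0, 0.006, 0, 0, 0], [0, 0, 0.008, 0, 0, 0], [0, 0, 0.01, 0, 0, 0]])

```text
t: 7.18
tool_pos: [0.5271, -0.1811, 0.2668]
orientation: [-0.169, 3.137, -0.0]
force: [-0.0, 0.8, -1.4]
opening: 0.0137
gripper_force: 25.0
```

```bash
cat >> h.py <<'E'
def avg(n=6):
    F=[];P=[];s0=None
    for _ in range(n):
        c=read_camera("scene"); s=read_state(); F.append(s["force"]); P.append(s["tool_pos"])
    Rm=R.from_rotvec(s["orientation"]).as_matrix()
    F=np.array(F); print("t",s["t"],"F world",F.mean(0).round(2),"sd",F.std(0).round(2),"tool F",(Rm.T@F.mean(0)).round(2),"T",np.round(s["wrist_torque"],2),"pos",np.mean(P,0).round(4),"yaw",round(np.arctan2(-Rm[0,1],Rm[1,1]),4)); return s,Rm
E
python3 -c "
from h import *
avg()"
```

```text
t 7.475 F world [ 0.46 -0.3  -1.97] sd [0.47 0.24 0.34] tool F [-0.43 -0.35  1.97] T [ 0.04 -0.01 -0.03] pos [ 0.5271 -0.1811  0.2667] yaw 0.1075
```

Request:
arm_command(increments=[[0, 0, 0.003, 0, 0, 0], [0, 0, 0.006, 0, 0, 0], [0, 0, 0.009, 0, 0, 0], [0, 0, 0.012, 0, 0, 0], [0, 0, 0.012, 0, 0, 0]])

```text
t: 8.1
tool_pos: [0.5271, -0.1811, 0.2647]
orientation: [0.169, -3.137, 0.0]
force: [-2.7, 1.2, 3.4]
opening: 0.0138
gripper_force: 25.0
```

```bash
python3 -c "
from h import *
avg(3); snap('scene','pics/scene3.png')
b=cv2.imread('pics/scene3.png')[195:285,200:300]; cv2.imwrite('pics/s3.png',cv2.convertScaleAbs(cv2.resize(b,None,fx=6,fy=6,interpolation=2),alpha=1.4))
"
```

```text
t 8.25 F world [-3.21  1.57  3.66] sd [0.28 0.17 0.42] tool F [ 3.02  1.9  -3.66] T [0.25 0.66 0.01] pos [ 0.5271 -0.1811  0.2647] yaw 0.1075
```

View pics/s3.png

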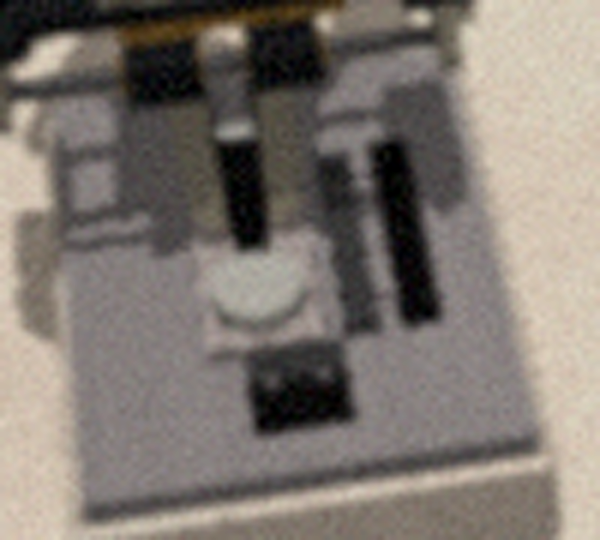

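The carrier is down, with its dish at crop (260,290), a few mm from the side stop at (355,240) and the end stop at (300,370). I'll project my model onto the picture to check the gaps.

```bash
python3 - <<'E'
from h import *
f="pics/scene3.png"; cr=lambda p:((np.array(p)+.5-[200,195])*6-.5).round(0)
seat=np.array([.5342,-.1711]);th=.107;X=np.array([np.cos(th),np.sin(th)]);Y=np.array([-X[1],X[0]])
S=lambda x,y,z:[*(seat+x*X+y*Y),.06+z]
C=lambda x,y,z:[*(np.array([.5271,-.1811])+x*X+y*Y),.06+z]
for n,p in(("stop end face L/R top",S(.057,-.019,.008)),("",S(.057,.019,.008)),("side bar far/near end top",S(-.05,.02,.008)),("",S(.05,.02,.008)),("end housing far corner",S(.0905,0,.0)),("carrier front top L/R",C(.06,-.023,.008)),("",C(.06,.023,.008)),("bottom",C(.06,-.023,0)),("",C(.06,.023,0)),("dish top",C(.038,0,.0185))): print(n,cr(pix(f,p)))
g=cv2.imread(f).min(2)[195:285,200:300]; b=cv2.resize(g,None,fx=6,fy=6,interpolation=2)
sub=b[230:350,190:330]; n,l,s,c=cv2.connectedComponentsWithStats((sub>np.percentile(sub,80)).astype('uint8'))
i=s[1:,4].argmax()+1; print("dish meas",c[i]+[190,230],s[i])
w=world(f,*((c[i]+[190,230]+.5)/6-.5+[200,195]),.0785); d=w[:2]-seat-.038*X; print(w,"carrier in seat",d@X,d@Y)
E
```

```text
stop end face L/R top [242. 353.]
 [341. 338.]
side bar far/near end top [314. 155.]
 [342. 325.]
end housing far corner [303. 423.]
carrier front top L/R [206. 349.]
 [326. 331.]
bottom [208. 364.]
 [328. 346.]
dish top [258. 281.]
dish meas [255.81867965 281.69546699] [  21   25   92   56 3287]
[ 0.56534027 -0.17778604  0.0785    ] carrier in seat -0.007751859411258674 -0.009973453651387113
```

Request:
arm_command(increments=[[0, 0, -0.003, 0, 0, 0], [0, 0, -0.005, 0, 0, 0], [0, 0, -0.005, 0, 0, 0], [0, 0, -0.005, 0, 0, 0], [0, 0, -0.005, 0, 0, 0]])

```text
t: 8.93
tool_pos: [0.5271, -0.1811, 0.2652]
orientation: [0.169, -3.137, -0.0]
force: [0.3, 0.3, -2.0]
opening: 0.014
gripper_force: 25.0
```

```bash
python3 -c "
from h import *
avg(4)"
```

```text
t 9.125 F world [ 0.28 -0.15 -2.3 ] sd [0.28 0.22 0.51] tool F [-0.26 -0.18  2.3 ] T [ 0.01 -0.07  0.02] pos [ 0.5271 -0.1811  0.2653] yaw 0.1075
```

Request:
arm_command(increments=[[0, 0, 0.002, 0, 0, 0], [-0.005, 0.006, 0.002, 0, 0, 0], [-0.01, 0.012, 0.002, 0, 0, 0], [-0.015, 0.018, 0.002, 0, 0, 0], [-0.02, 0.024, 0.002, 0, 0, 0]])

```text
t: 9.75
tool_pos: [0.5306, -0.1758, 0.2649]
orientation: [0.169, -3.137, 0.0]
force: [-0.7, -0.3, -2.7]
opening: 0.0139
gripper_force: 25.0
```

```bash
python3 -c "
from h import *
avg(5)"
```

```text
t 10.0 F world [-0.87  0.15 -1.79] sd [0.5  0.77 0.63] tool F [0.85 0.24 1.79] T [0.08 0.14 0.03] pos [ 0.5305 -0.1758  0.2649] yaw 0.1075
```

Request:
arm_command(increments=[[0, 0.003, 0, 0, 0, 0], [0, 0.006, 0, 0, 0, 0], [0, 0.009, 0, 0, 0, 0], [0, 0.012, 0, 0, 0, 0], [0, 0.015, 0, 0, 0, 0]])

```text
t: 10.62
tool_pos: [0.5303, -0.173, 0.265]
orientation: [-0.169, 3.137, -0.001]
force: [-0.8, -1.5, -3.2]
opening: 0.0135
gripper_force: 25.0
```

```bash
python3 -c "
from h import *
avg(5)"
```

```text
t 10.875 F world [-0.81 -1.41 -2.51] sd [0.41 0.51 0.47] tool F [ 0.95 -1.31  2.51] T [-0.39  0.19  0.03] pos [ 0.5302 -0.173   0.2649] yaw 0.1075
```

Request:
arm_command(increments=[[-0.002, 0.002, 0, 0, 0, 0], [-0.004, 0.004, 0, 0, 0, 0], [-0.006, 0.006, 0, 0, 0, 0], [-0.008, 0.008, 0, 0, 0, 0], [-0.01, 0.01, 0, 0, 0, 0]])

```text
t: 11.5
tool_pos: [0.5317, -0.1712, 0.2649]
orientation: [0.168, -3.136, 0.002]
force: [-3.9, -6.6, -0.5]
opening: 0.0138
gripper_force: 25.0
```

```bash
python3 -c "
from h import *
avg(6)"
```

```text
t 11.8 F world [-4.52 -5.77 -1.28] sd [0.63 0.41 0.5 ] tool F [ 5.11 -5.25  1.29] T [-1.08  0.86  0.18] pos [ 0.5317 -0.1712  0.2649] yaw 0.1073
```

```bash
python3 - <<'E'
from h import *
f="pics/scene4.png"; snap('scene',f)
seat=np.array([.5342,-.1711]);th=.107;X=np.array([np.cos(th),np.sin(th)]);Y=np.array([-X[1],X[0]])
g=cv2.imread(f).min(2)[195:285,200:300]; b=cv2.resize(g,None,fx=6,fy=6,interpolation=2)
sub=b[230:370,190:340]; n,l,s,c=cv2.connectedComponentsWithStats((sub>np.percentile(sub,80)).astype('uint8'))
i=s[1:,4].argmax()+1; print("dish meas",c[i]+[190,230],s[i])
w=world(f,*((c[i]+[190,230]+.5)/6-.5+[200,195]),.0785); d=w[:2]-seat-.038*X; print("carrier in seat",d@X,d@Y)
cv2.imwrite('pics/s4.png',cv2.convertScaleAbs(cv2.resize(cv2.imread(f)[195:285,200:300],None,fx=6,fy=6,interpolation=2),alpha=1.4))
E
```

```text
dish meas [281.64536741 286.46964856] [  35   27  108   63 4069]
carrier in seat -0.0030568496402898237 -0.0005112178558553526
```

View pics/s4.png

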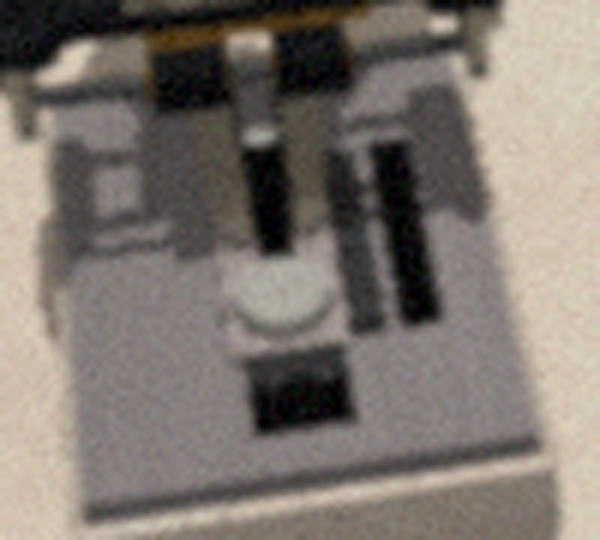

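The carrier, dish at crop (282,286), is against the side bar (365,240) and the end bar (300,360). I'll push x a touch further and measure the bars' shift from intensity profiles.

Request:
arm_command(increments=[[-0.001, 0, 0.001, 0, 0, 0], [-0.002, 0, 0.001, 0, 0, 0], [-0.003, 0.001, 0.001, 0, 0, 0], [-0.004, 0.001, 0.001, 0, 0, 0], [-0.004, 0.001, 0.001, 0, 0, 0]], force=30)

```text
t: 12.48
tool_pos: [0.5323, -0.1711, 0.2649]
orientation: [0.168, -3.136, 0.002]
force: [-7.2, -6.8, 0.8]
opening: 0.0138
gripper_force: 30.0
```

```bash
python3 - <<'E'
from h import *
avg(5)
for k in range(8): snap('scene',f'pics/z{k}.png')
seat=np.array([.5342,-.1711]);th=.107;X=np.array([np.cos(th),np.sin(th)]);Y=np.array([-X[1],X[0]])
def prof(fs,kind):
    out=[]
    for f,ft in fs:
        g=cv2.imread(f).max(2).astype(np.float32)
        if kind=='end': pts=[[pix(ft,[*(seat+a*X+b*Y),.068]) for b in np.linspace(-.014,.014,25)] for a in np.arange(.050,.085,.001)]
        else: pts=[[pix(ft,[*(seat+b*X+a*Y),.068]) for b in np.linspace(.01,.045,25)] for a in np.arange(.012,.046,.001)]
        m=np.array(pts,np.float32); out.append(cv2.remap(g,m[...,0],m[...,1],cv2.INTER_LINEAR).mean(1))
    return np.mean(out,0).round().astype(int)
for k in('end','side'):
    print(k); print("before",prof([('pics/scene3.png','pics/scene3.png'),('pics/scene2.png','pics/scene2.png')],k)); print("now   ",prof([(f'pics/z{i}.png',)*2 for i in range(8)],k))
E
```

```text
t 12.725 F world [-7.13 -6.18  1.14] sd [0.3  0.25 0.46] tool F [ 7.75 -5.39 -1.12] T [-1.18  1.18  0.09] pos [ 0.5323 -0.1711  0.2649] yaw 0.1072
end
before [62 62 62 61 58 55 52 48 45 42 41 40 39 39 39 39 39 39 38 39 40 40 40 38
 37 34 31 27 23 20 16 13 11 10  9]
now    [ 85  89  92  96  99 100  98  94  88  79  69  60  52  46  42  40  39  39
  39  39  39  39  37  35  33  31  28  24  21  17  14  13  11  11  10]
side
before [85 88 90 92 93 92 89 82 72 62 53 46 43 42 41 41 41 41 42 45 50 57 65 74
 82 87 89 88 83 73 60 46 32 20]
now    [112 110 109 108 107 108 108 106 102  94  84  71  59  50  44  41  41  41
  41  41  42  44  48  55  63  71  78  81  79  72  59  45  31  20]
```

The side bar has moved in about 2.4 to 2.7 mm. The end bar's face is at 60 mm, which is 3 mm in. Forces are low and steady, so I'm handing in.

```bash
python3 -c "
from h import *
avg(2); print(close_job())"
```

```text
t 13.225 F world [-6.81 -6.37  1.13] sd [0.04 0.31 0.1 ] tool F [ 7.46 -5.61 -1.11] T [-1.16  1.19  0.12] pos [ 0.5323 -0.1711  0.2649] yaw 0.1071
the job is handed in; nothing more can be done
None
```

The job is handed in at 13.2 s: the carrier is on the imaging bed, still gripped at 30 N and pressing both sprung stops about half-way in (camera estimate: side 2.4–2.7 mm, end about 3 mm). The hand-in returned no verdict.

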